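# Lock off the packing bench's switch bank

## Task

Lock off the packing bench: first sweep all five toggles of the grey switch bank well over to off, away from the end with the round cable gland. Then push the steel latch plate along its guide so that its upturned nose tips up and over the wide head of the stud, until the plate drops flat on the guide's floor with the stud standing in its oblong eye, where it cannot be lifted straight off. Do not shift or knock over the pottery, bottle, tape or brush standing about.

Things in the scene. Friction and masses are not known exactly. Their poses are not given: they have to be found in the camera images.
- bank: Fixed grey switch bank, 70 x 220 x 45 mm (x, y, z), origin under its centre on the table. Five white paddle toggles stand along its y axis at y = -72, -36, 0, 36, 72 mm, x = 0, hinged at the top face (z = 45 mm) about the bank's x direction; each 31 mm long, 16 mm wide, 10 mm thick. On = leaning to -y, the end with the round black cable gland (42 mm out); off = leaning to +y.
- row (a point): Middle of the toggle row, 20 mm above the bank's top face (65 mm above the table), axes as the bank's. A fingertip at this height, give or take 2 mm, drawn along the bank's y from y = -100 to +100 mm lays each toggle over to off and slides over it. About 1 N moves a toggle; it stays where it is left.
- toggle0 (a joint): Toggle 0 (at y = -72 mm in the bank's frame). 0 rad: fully on, leaning 20 degrees to -y; 0.35: upright; 1.35: fully off, leaning 57 degrees to +y. Counts as off above about 0.9.
- toggle1 (a joint): Toggle 1 (at y = -36 mm in the bank's frame). 0 rad: fully on, leaning 20 degrees to -y; 0.35: upright; 1.35: fully off, leaning 57 degrees to +y. Counts as off above about 0.9.
- toggle2 (a joint): Toggle 2 (at y = 0 mm in the bank's frame). 0 rad: fully on, leaning 20 degrees to -y; 0.35: upright; 1.35: fully off, leaning 57 degrees to +y. Counts as off above about 0.9.
- toggle3 (a joint): Toggle 3 (at y = 36 mm in the bank's frame). 0 rad: fully on, leaning 20 degrees to -y; 0.35: upright; 1.35: fully off, leaning 57 degrees to +y. Counts as off above about 0.9.
- toggle4 (a joint): Toggle 4 (at y = 72 mm in the bank's frame). 0 rad: fully on, leaning 20 degrees to -y; 0.35: upright; 1.35: fully off, leaning 57 degrees to +y. Counts as off above about 0.9.
- guide: Fixed guide block: wooden base 275 mm long (x -150 to +125), 90 mm wide, 20 mm high, origin on the table. Its top (z = 20 mm) is the floor of a channel along x, 54 mm wide between two dark steel rails 6 mm thick and 16 mm high (tops at z = 36 mm), open at both ends. The plate is to slide to +x, towards the stud. Channel and stud are smooth (friction about 0.2).
- stud (a point): Foot of the stud, on the channel's floor, at x = +85 mm, y = 0, z = 20 mm in the guide's frame. Shank 14 mm in diameter, 22 mm high; on top a T-head 60 mm long along the channel, 18 mm wide, 5 mm thick (underside 22 mm, top 27 mm above the floor).
- plate: Loose steel latch plate, about 0.22 kg, 168 mm long, 50 mm wide, 5 mm thick, starting flat in the channel short of the stud. Origin under the middle of its oblong eye; x points to its nose, z up. The eye is 50 mm long (along x), 32 mm wide: shorter than the stud's head, so a level plate can neither pass down over the head nor lift off.
- eye (a point): Middle of the plate's oblong eye, 2.5 mm above its underside. Pushed by the tail, the plate rides up on the head, tilting up to 15 degrees about its tail; the back edge of the eye goes under the head, and the plate drops level by itself once this point is 6 to 8 mm beyond the stud in the guide's +x; the shank stops it at 18 mm beyond.
- nose (a point): Where the plate's nose begins to turn up: x = +35 mm in its frame, at its underside. From here the nose rises at 35 degrees to x = +86 mm, z = 40 mm; it climbs the near end of the stud's head when the plate is pushed.
- tail (a point): Axis of the plate's rolled tail edge, at x = -75 mm in its frame, 7 mm above its underside: a bar 50 mm wide across the channel, 14 mm in diameter (rearmost point 7 mm behind this point). Push here, low down (fingertip 3 to 6 mm above the channel's floor), so that the tail stays down; up to about 10 N.
- mug_a: White stoneware mug, a bystander, radius 35 mm, 85 mm high, ring handle out to 66 mm from its axis towards its own +y; origin under its centre.
- mug_b: White stoneware mug, a bystander, radius 35 mm, 78 mm high, handle out to 66 mm towards its own +y; origin under its centre.
- jug: White stoneware jug, a bystander, radius 36 mm, 100 mm high, handle out to 67 mm towards its own +y, small spout opposite; origin under its centre.
- bowl: White bowl, a bystander, 110 mm across, 45 mm high; origin under its centre.
- beaker: White beaker without handle, a bystander, 68 mm across the rim, 80 mm high; origin under its centre.
- bottle: Tall plain bottle with a white cap, a bystander, 56 mm across, 170 mm high; origin under its centre.
- tape: Cardboard-coloured tape roll lying flat, a bystander, 90 mm across, 45 mm high; origin under its centre.
- brush: Flat hand brush lying on the table, a bystander; its handle points to its -x; origin under its middle.
There are look-alikes about, which are no part of the job. Leave any blue or purple look-alike of the plate alone.

How it is judged:
By the outcome, as a careful person would: the job done as asked, in the order asked, and still so for the second after the job is handed in, with the robot touching nothing.
It also fails if it takes over 58 s, if anything falls off the work surface, if the arm or the gripper's body presses on something with over 40 N, if the wrist force passes 120 N, or if a joint passes its speed limit or range.

## Robot

A 6-joint arm with a two-finger parallel gripper is mounted at the origin on the work surface. World frame = base frame: x ahead of the robot, y to its left, z up, the work surface at z = 0. Lengths are in m, angles in rad, forces in N, time in s.
With the tool pointing down it reaches from about 0.3 to 0.775 m from the base axis. Payload 14.6 kg.
Tool frame: the origin (TCP) lies on the centre line of the jaws, within the pads' length; the fingertips stand 19 mm ahead of it and the grasp point (between the pads) is the TCP; z points along the fingers, x is the direction in which the jaws open and shut, and the axes are right-handed (so a half turn about z gives the same grasp; the last joint's range is limited). The gripper opens to 94 mm and grips with 3 to 60 N. Pads are 16 mm wide; open, the fingers measure 119 mm over their backs; the gripper's body (75 mm by 177 mm) begins 78 mm behind the grasp point.
Start: joints at [-0.067, 0.3, 1.521, -0, 1.321, -0.067], TCP at [0.55, -0, 0.224] pointing down, gripper open.
Joint ranges: [-3.03, 3.03], [-0.79, 2.21], [0.23, 2.52], [-1.04, 4.18], [0, 3.07], [-2.55, 2.55]. Speed limits (rad/s): [2.22, 2.22, 2.57, 3.14, 3.14, 3.14].

## Interface

Orientations are given as a unit quaternion [w, x, y, z].
In Python, from cell import env, vision, order, recognise, pinpoint gives the robot as it stands.
- The arm moves only by the tool jog_arm, never from a script. Its argument "steps" is a list of rows, each an object of numbers: "fingers": the closure, from 0 (fully open) to 1 (shut); "x", "y", "z": the shift along the tool's x, y, z in units of 30 mm (1.0 is 30 mm); "turn": the turn about the tool's z in units of 6 degrees (1.0 is 6 degrees). In form: [{"fingers": .., "x": .., "y": .., "z": .., "turn": ..}, ...]. A call has 1 to 10 rows; each row is the pose to reach, as a shift and turn from the pose measured when the call began, along the tool's axes at that moment; what a row does not reach only later rows make up. A row lasts 1/8 s, in which the tool goes at most 62.5 mm and 10.7 degrees, less where a joint would pass 70% of its speed; a pose out of reach is approached as far as the arm can. A call with a gripper value outside its range is refused whole. The fingers move at their own pace and stop on an object; "squeeze" is the grip in N (left out, the last holds). Time passes only in rows, so rows that repeat a pose let the fingers close. It gives the time, the measured TCP pose, the force and the opening at its end, in the units of the state.
- env.sense(): the state, without advancing time (a new reading comes with each control period).
- vision.get_image(name): name is "scene" or "side" or "wrist"; returns the picture (400x640x3 uint8, red, green, blue); there is no depth.
- vision.camera_params(name): a dict with "vertical_fov" (degrees; the focal length in pixels is half the picture's height over the tangent of half this angle, whatever the lens; pixels are square), "cx", "cy" (the principal point, pixels), "cam_to_world" (4x4, takes a point from camera to world coordinates); the wrist camera has in their place "hand_eye" (4x4, takes a point from camera to tool coordinates, whose origin is the TCP and whose axes are the tool frame's). Camera axes: x right, y down, z forward; pixel columns grow to the right and rows downward; lengths in m; the calibration is good to about 2 mm. The wrist camera is an equidistant fisheye: a pixel r from the principal point sees the ray r / f radians off the axis. A picture is of the moment at which its call begins: read the wrist's pose just before it. camera_params takes no time and is no camera call.
- order.hand_in(): hands the job in, once; it reports no verdict.
Trained networks look in the newest picture that a camera, given by its name, has taken for a name from the list of things; names that differ only in an ending like _2 or _b are one class to them, and where a whole thing is asked for, a point or a joint stands for the part that bears it (a point fixed in the world has none). Each returns a list of dicts, best first, with "score" (0 to 1); they miss things now and then, are a little off and sometimes report something else, mostly with a low value. They report only what shows in the picture. A call takes as long as a camera call. They do not tell look-alikes from the thing itself.
- recognise(query, camera): "extent" ([left, top, width, height] as shares, 0 to 1, of the picture: columns of its width, rows of its height, round what is visible of it).
- pinpoint(query, camera): "location" ([column, row] as shares, 0 to 1, of the picture: columns of its width, rows of its height: a listed point, or the origin of a listed thing).
The state is a dict: "clock": time; "joint_positions": joint angles; "joint_vel": joint speeds; "effort": joint torques, N m; "tcp_pos": TCP position; "ee_rot": TCP orientation; "force": force on the tool from outside, world axes, zero at the start; "ft_torque": the same for the moment, N m; "gripper_width": finger opening in m.
Only numpy, scipy, OpenCV 4.12 (cv2) and the standard library are available. Lean on these libraries where they do the work, as an engineer would, in place of code of your own. Each camera call takes 0.05 s, during which the arm holds its last target. There are 200 camera calls.

## Working session

There is one attempt and no reset: what is moved stays moved. The work goes in short steps, Python scripts to look and compute and a tool call to move; the robot and the scene stay as the last step left them, time stands still between calls to the robot, and variables do not carry over. Pictures are saved under pics/ and viewed, about 8 in all and at most 12, crops included, and the job is handed in when it is done.

Besides the shell and the picture viewer there is one more tool, called after ">>>" as name(argument=value, ...) on one line, values as JSON. jog_arm: Moves the arm, as the interface text tells. Its arguments: {"type":"object","properties":{"steps":{"type":"array"},"squeeze":{"type":"number"}},"required":["steps"]}

```bash
ls; mkdir -p pics
cat > h.py <<'E'
import numpy as np, cv2
from cell import env, vision, order, recognise, pinpoint
from scipy.spatial.transform import Rotation as R
W,H=640,400
def T_tool(s):
    q=s["ee_rot"];T=np.eye(4);T[:3,:3]=R.from_quat([q[1],q[2],q[3],q[0]]).as_matrix();T[:3,3]=s["tcp_pos"];return T
def ray(cam,u,v,s=None):
    p=vision.camera_params(cam);f=H/2/np.tan(np.radians(p["vertical_fov"])/2)
    d=np.array([u-p["cx"],v-p["cy"]])
    if cam=="wrist":
        r=np.hypot(*d);t=r/f;D=np.array([*(d/max(r,1e-9)*np.sin(t)),np.cos(t)]);M=T_tool(s)@np.array(p["hand_eye"])
    else:
        D=np.array([*(d/f),1.]);M=np.array(p["cam_to_world"])
    D=M[:3,:3]@D;return M[:3,3],D/np.linalg.norm(D)
def atz(cam,u,v,z,s=None):
    o,d=ray(cam,u,v,s);return o+d*(z-o[2])/d[2]
def proj(cam,P,s=None):
    p=vision.camera_params(cam);f=H/2/np.tan(np.radians(p["vertical_fov"])/2)
    M=T_tool(s)@np.array(p["hand_eye"]) if cam=="wrist" else np.array(p["cam_to_world"])
    c=np.linalg.inv(M)@np.append(P,1);c=c[:3]
    if cam=="wrist":
        r=np.hypot(c[0],c[1]);t=np.arctan2(r,c[2]);return np.array([p["cx"],p["cy"]])+f*t*c[:2]/r
    return np.array([p["cx"],p["cy"]])+f*c[:2]/c[2]
def tri(rays):
    A=np.zeros((3,3));b=np.zeros(3)
    for o,d in rays:
        P=np.eye(3)-np.outer(d,d);A+=P;b+=P@o
    x=np.linalg.solve(A,b);return x,[np.linalg.norm((np.eye(3)-np.outer(d,d))@(x-o)) for o,d in rays]
E
python3 - <<'E'
from h import *
ims=[]
for c in ["scene","side","wrist"]:
    im=vision.get_image(c);cv2.imwrite(f"pics/{c}0.png",im[:,:,::-1])
    s=env.sense()
    for q in ["bank","row","guide","stud","plate","eye","nose","tail"]:
        r=pinpoint(q,c)
        print(c,q,[(round(a["score"],2),round(a["location"][0]*W),round(a["location"][1]*H)) for a in r[:3]])
print(env.sense())
E
```

```text
pics
scene bank [(0.63, 240, 254)]
scene row [(0.72, 230, 246)]
scene guide [(0.63, 375, 183), (0.5, 386, 105)]
scene stud [(0.75, 393, 199), (0.62, 326, 309)]
scene plate [(0.81, 206, 174), (0.8, 462, 188), (0.68, 371, 164)]
scene eye [(0.75, 372, 167), (0.72, 322, 117), (0.65, 463, 182)]
scene nose [(0.86, 476, 189), (0.85, 200, 168), (0.61, 331, 127)]
scene tail [(0.96, 221, 194), (0.87, 356, 146)]
side bank [(0.25, 315, 183)]
side row [(0.61, 306, 185), (0.6, 329, 258)]
side guide [(0.59, 320, 187)]
side stud [(0.58, 343, 185)]
side plate [(0.96, 239, 195), (0.77, 309, 185), (0.71, 350, 161)]
side eye [(0.81, 236, 195), (0.8, 310, 182), (0.74, 226, 269)]
side nose [(0.79, 357, 159), (0.7, 247, 191), (0.7, 214, 279)]
side tail [(0.95, 216, 197), (0.84, 340, 165), (0.79, 255, 266)]
wrist bank [(0.82, 320, 320), (0.65, 487, 112)]
wrist row []
wrist guide [(0.68, 333, 9), (0.26, 471, 252)]
wrist stud [(0.79, 404, 14)]
wrist plate [(0.96, 303, 3), (0.7, 152, 287)]
wrist eye [(0.69, 127, 38), (0.68, 153, 291)]
wrist nose [(0.93, 334, 5), (0.79, 146, 23)]
wrist tail [(0.69, 88, 63)]
{'clock': 1.35, 'joint_positions': array([-6.66002000e-02,  2.99909063e-01,  1.52099249e+00,  3.34304812e-06,
        1.32071311e+00, -6.66359291e-02]), 'joint_vel': array([-6.26364341e-05,  3.07835920e-04, -3.58900784e-04, -5.02727295e-04,
        1.02225088e-03,  5.48722211e-05]), 'effort': array([-9.22748550e-04, -5.31657743e+01, -3.52919590e+01,  7.08881929e-02,
        2.12422782e-02, -2.47738546e-05]), 'tcp_pos': array([ 5.49990154e-01, -1.56984924e-06,  2.24443789e-01]), 'ee_rot': array([-2.34853131e-06,  1.00000000e+00,  1.74508367e-05, -1.08729679e-05]), 'force': array([-0.4690694 ,  0.30719617,  0.10755014]), 'ft_torque': array([-0.04269954,  0.03979693,  0.00265652]), 'gripper_width': 0.09398438872805469}
```

```bash
cd pics; python3 -c "
import cv2
cv2.imwrite('sc.png',cv2.resize(cv2.imread('scene0.png')[80:360,130:520],(780,560),interpolation=3))"
```

```text
(no output)
```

View pics/sc.png

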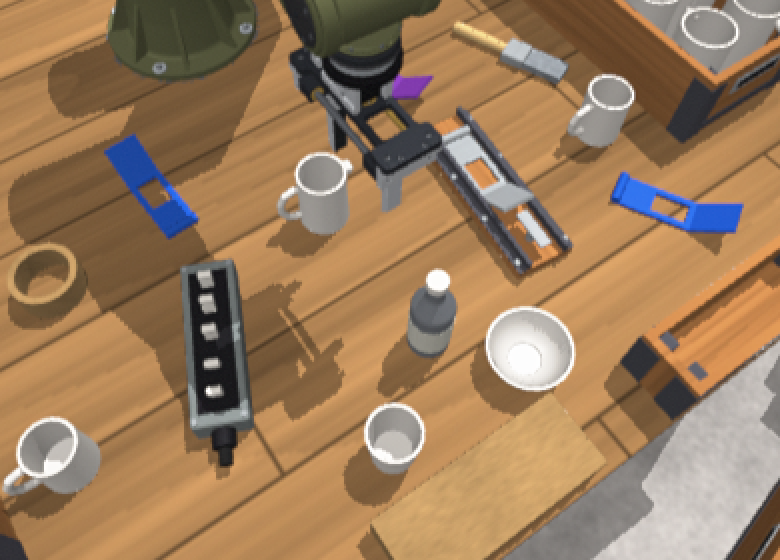

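View pics/wrist0.png

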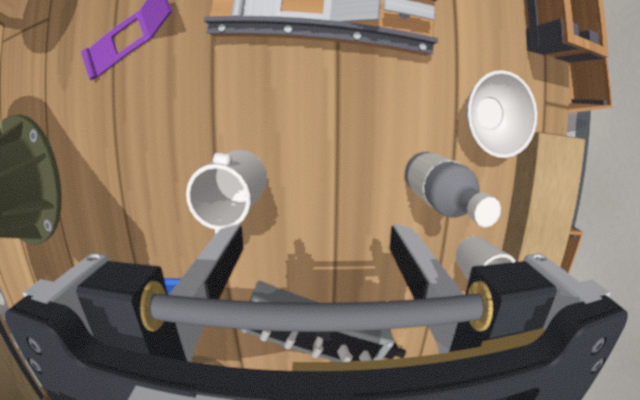

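View pics/side0.png

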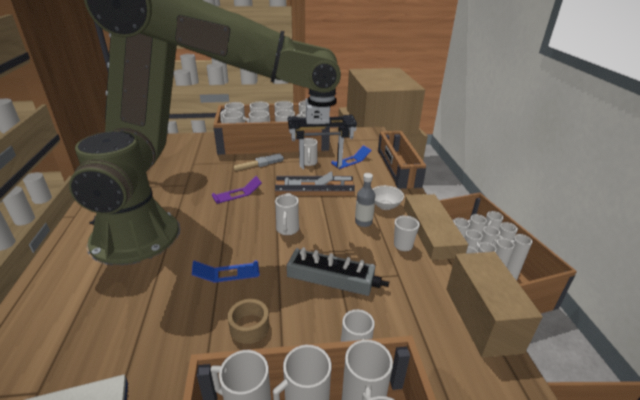

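The scene view shows the bank at crop (182..252, 262..430) with its gland at (225,440), so the gland is the end far from the robot. The grey plate sits in the guide, nose and stud at the +x end. The wrist view shows the guide at top centre (208..436, 0..45), and the bottle between the two work sites. I'll compute the poses now.

Run:
```python
from h import *
s=env.sense()
z=lambda u,v:(130+u/2,80+v/2)
print("bank corners, scene z=.045")
for p in [(182,267),(233,260),(252,412),(191,430),]: print(atz("scene",*z(*p),.045).round(3))
print("side bank corners z .045")
for p in [(291,254),(299,248),(373,262),(370,286)]: print(atz("side",*p,.045).round(3))
print("gland scene",atz("scene",*z(225,440),.022).round(3),"side",atz("side",384,283,.022).round(3))
print("row tri",tri([ray("scene",230,246),ray("side",329,258)]))
print("stud tri",tri([ray("scene",393,199),ray("side",343,185)]), atz("wrist",404,14,.02,s))
print("guide tri",tri([ray("scene",375,183),ray("side",320,187)]),atz("wrist",333,9,0,s))
print("eye",tri([ray("scene",372,167),ray("side",310,182)]))
print("tail",tri([ray("scene",356,146)]*1+[ray("side",288,182)]))
print("near rail ends wrist z.036",atz("wrist",208,20,.036,s),atz("wrist",436,43,.036,s))
for n,p,zz in [("mug",(320,175),.085),("bottlecap",(437,282),.17),("bowl",(530,348),.045),("beaker",(394,430),.08),("mugfar",(610,92),.08),("tape",(42,275),.045)]:
  print(n,atz("scene",*z(*p),zz).round(3))
print("mug wrist",atz("wrist",218,196,.085,s).round(3),"cap",atz("wrist",486,208,.17,s).round(3))
```

```text
bank corners, scene z=.045
[ 0.441 -0.215  0.045]
[ 0.47  -0.155  0.045]
[ 0.661 -0.235  0.045]
[ 0.64  -0.304  0.045]
side bank corners z .045
[ 0.454 -0.183  0.045]
[ 0.476 -0.161  0.045]
[ 0.663 -0.234  0.045]
[ 0.636 -0.317  0.045]
gland scene [ 0.664 -0.278  0.022] side [ 0.681 -0.288  0.022]
row tri (array([ 0.54764591, -0.23871274,  0.07139685]), [np.float64(0.0014788010911792164), np.float64(0.0014788010911791069)])
stud tri (array([0.65507391, 0.19656528, 0.02003758]), [np.float64(0.002864171314841914), np.float64(0.0028641713148419234)]) [0.65658949 0.20432646 0.02      ]
guide tri (array([0.57783801, 0.19653502, 0.01195385]), [np.float64(0.002413302197352286), np.float64(0.0024133021973520826)]) [0.57170651 0.21187686 0.        ]
eye (array([0.54090841, 0.21281763, 0.02769371]), [np.float64(0.0017171073454128945), np.float64(0.0017171073454128887)])
tail (array([0.46133791, 0.21541665, 0.03327346]), [np.float64(0.0054502036592604846), np.float64(0.005450203659260398)])
near rail ends wrist z.036 [0.42488041 0.19386957 0.036     ] [0.69080152 0.16681169 0.036     ]
mug [ 0.444 -0.001  0.085]
bottlecap [0.692 0.001 0.17 ]
bowl [0.784 0.087 0.045]
beaker [ 0.78  -0.116  0.08 ]
mugfar [0.554 0.428 0.08 ]
tape [ 0.349 -0.371  0.045]
mug wrist [ 0.449 -0.005  0.085] cap [0.689 0.008 0.17 ]
```

>>> jog_arm(steps=[{"fingers": 1, "x": -0.3, "y": 1.9, "z": 0, "turn": 0.7}, {"fingers": 1, "x": -0.6, "y": 3.8, "z": 0, "turn": 1.4}, {"fingers": 1, "x": -0.9, "y": 5.7, "z": 0, "turn": 2.1}, {"fingers": 1, "x": -1.2, "y": 7.6, "z": 0, "turn": 2.8}, {"fingers": 1, "x": -1.4, "y": 9.5, "z": 0, "turn": 3.4}, {"fingers": 1, "x": -1.6, "y": 11.0, "z": 0, "turn": 3.9}, {"fingers": 1, "x": -1.6, "y": 11.6, "z": 0, "turn": 3.9}, {"fingers": 1, "x": -1.6, "y": 11.6, "z": 0, "turn": 3.9}, {"fingers": 1, "x": -1.6, "y": 11.6, "z": 0, "turn": 3.9}])

```text
clock: 2.48
tcp_pos: [0.5024, -0.3467, 0.2245]
ee_rot: [-0.0, 0.979, -0.202, -0.0]
force: [-0.9, -0.3, -0.5]
gripper_width: 0.0077
```

Run:
```python
from h import *
s=env.sense();im=vision.get_image("wrist");cv2.imwrite("pics/w1.png",im[:,:,::-1])
print(s["tcp_pos"],s["clock"],s["gripper_width"])
for q in ["bank","row","toggle0"]: print(q,[(round(a["score"],2),round(a["location"][0]*W),round(a["location"][1]*H)) for a in pinpoint(q,"wrist")[:5]])
for q in ["bank","row"]:
  r=pinpoint(q,"wrist")
  if r: print(atz("wrist",r[0]["location"][0]*W,r[0]["location"][1]*H,{"bank":0,"row":.065}[q],s))
```

```text
[ 0.50244799 -0.3466567   0.22449989] 2.475 0.007740090507244617
bank [(0.64, 317, 74)]
row [(0.88, 312, 63)]Traceback (most recent call last):
  File "<stdin>", line 4, in <module>
ValueError: it knows: bank, beaker, bottle, bowl, brush, eye, guide, jug, mug, nose, plate, row, stud, tail, tape
```

View pics/w1.png

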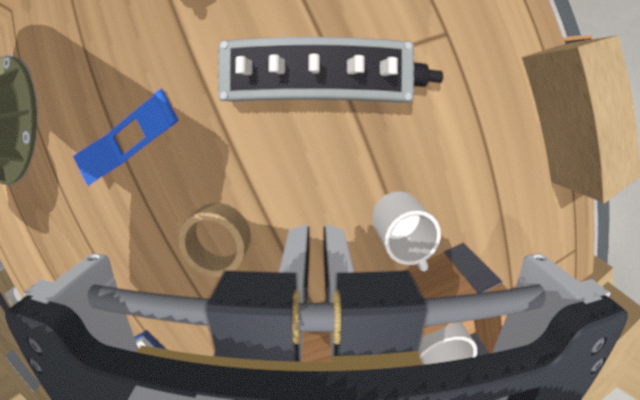

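The wrist view shows the bank square to the tool: its top corners are at about (220,42), (412,40), (412,99) and (220,100), and the gland is on the right at (435,75).

Run:
```python
from h import *
s=env.sense()
C=np.array([atz("wrist",*p,.045,s) for p in [(220,42),(412,40),(412,99),(220,100)]]);print(C.round(4))
c=C.mean(0);d=((C[1]+C[2])-(C[0]+C[3]));d/=np.linalg.norm(d);print("centre",c,"yaw deg",np.degrees(np.arctan2(d[1],d[0])),"len",np.linalg.norm(C[1]-C[0]),"wid",np.linalg.norm(C[3]-C[0]))
print("row",atz("wrist",312,63,.065,s),"bank",atz("wrist",317,74,0,s))
T=T_tool(s)
for n,t in [("start",.105),("end",-.11)]:
  P=c+d*t;P[2]=.084;print(n,P.round(3),((T[:3,:3].T@(P-T[:3,3]))/.03).round(2))
print("gland tip",atz("wrist",442,76,.022,s),"box",atz("wrist",525,55,.1,s),"mug",atz("wrist",412,237,.08,s))
print("tool yaw",np.degrees(np.arctan2(T[1,0],T[0,0])))
```

```text
[[ 0.4683 -0.1553  0.045 ]
 [ 0.6664 -0.2379  0.045 ]
 [ 0.6392 -0.3008  0.045 ]
 [ 0.4418 -0.2171  0.045 ]]
centre [ 0.55391897 -0.22776689  0.045     ] yaw deg -22.802788931981915 len 0.21463972187422747 wid 0.06726883170897183
row [ 0.55012183 -0.2262287   0.065     ] bank [ 0.55366225 -0.23144886  0.        ]
start [ 0.651 -0.268  0.084] [ 3.5  -4.36  4.69]
end [ 0.453 -0.185  0.084] [-3.66 -4.29  4.69]
gland tip [ 0.69465271 -0.28888115  0.022     ] box [ 0.76922619 -0.29255327  0.1       ] mug [ 0.57891068 -0.43773532  0.08      ]
tool yaw -23.306905638998387
```

>>> jog_arm(steps=[{"fingers": 1, "x": 1.4, "y": -1.5, "z": 0, "turn": 0}, {"fingers": 1, "x": 2.7, "y": -3, "z": 0, "turn": 0}, {"fingers": 1, "x": 3.55, "y": -4.35, "z": 0.5, "turn": 0}, {"fingers": 1, "x": 3.55, "y": -4.35, "z": 2, "turn": 0}, {"fingers": 1, "x": 3.55, "y": -4.35, "z": 3.5, "turn": 0}, {"fingers": 1, "x": 3.55, "y": -4.35, "z": 4.4, "turn": 0}, {"fingers": 1, "x": 3.55, "y": -4.35, "z": 4.68, "turn": 0}, {"fingers": 1, "x": 3.55, "y": -4.35, "z": 4.68, "turn": 0}, {"fingers": 1, "x": 3.55, "y": -4.35, "z": 4.68, "turn": 0}])

```text
clock: 3.75
tcp_pos: [0.6525, -0.2693, 0.0861]
ee_rot: [0.0, 0.979, -0.202, 0.001]
force: [-0.3, -0.3, 0.1]
gripper_width: 0.0004
```

>>> jog_arm(steps=[{"fingers": 1, "x": 0, "y": 0, "z": 0.07, "turn": 0}, {"fingers": 1, "x": -0.4, "y": 0, "z": 0.07, "turn": 0}, {"fingers": 1, "x": -0.8, "y": 0, "z": 0.07, "turn": 0}, {"fingers": 1, "x": -1.2, "y": 0.01, "z": 0.07, "turn": 0}, {"fingers": 1, "x": -1.6, "y": 0.02, "z": 0.07, "turn": 0}, {"fingers": 1, "x": -2.0, "y": 0.02, "z": 0.07, "turn": 0}, {"fingers": 1, "x": -2.4, "y": 0.03, "z": 0.07, "turn": 0}, {"fingers": 1, "x": -2.8, "y": 0.03, "z": 0.07, "turn": 0}, {"fingers": 1, "x": -3.2, "y": 0.04, "z": 0.07, "turn": 0}, {"fingers": 1, "x": -3.6, "y": 0.04, "z": 0.07, "turn": 0}])

```text
clock: 5.0
tcp_pos: [0.553, -0.2278, 0.0846]
ee_rot: [0.001, 0.979, -0.202, 0.002]
force: [1.9, -0.6, -0.4]
gripper_width: 0.0004
```

>>> jog_arm(steps=[{"fingers": 1, "x": -0.4, "y": 0, "z": 0.02, "turn": 0}, {"fingers": 1, "x": -0.8, "y": 0, "z": 0.02, "turn": 0}, {"fingers": 1, "x": -1.2, "y": 0.01, "z": 0.02, "turn": 0}, {"fingers": 1, "x": -1.6, "y": 0.02, "z": 0.02, "turn": 0}, {"fingers": 1, "x": -2.0, "y": 0.02, "z": 0.02, "turn": 0}, {"fingers": 1, "x": -2.4, "y": 0.03, "z": 0.02, "turn": 0}, {"fingers": 1, "x": -2.8, "y": 0.03, "z": 0.02, "turn": 0}, {"fingers": 1, "x": -3.2, "y": 0.04, "z": 0.02, "turn": 0}, {"fingers": 1, "x": -3.7, "y": 0.04, "z": 0.02, "turn": 0}, {"fingers": 1, "x": -3.9, "y": 0.04, "z": 0.02, "turn": 0}])

```text
clock: 6.25
tcp_pos: [0.4442, -0.1822, 0.0834]
ee_rot: [0.0, 0.979, -0.202, 0.002]
force: [0.3, 0.1, 0.7]
gripper_width: 0.0002
```

>>> jog_arm(steps=[{"fingers": 1, "x": 0, "y": 0, "z": -1.5, "turn": 0}, {"fingers": 1, "x": 0, "y": 0, "z": -3.3, "turn": 0}, {"fingers": 1, "x": 0, "y": -1, "z": -5, "turn": -0.5}, {"fingers": 1, "x": 0, "y": -2.8, "z": -5, "turn": -1}, {"fingers": 1, "x": -0.1, "y": -4.6, "z": -5, "turn": -1.6}, {"fingers": 1, "x": -0.2, "y": -6.4, "z": -5, "turn": -2.2}, {"fingers": 1, "x": -0.2, "y": -8.2, "z": -5, "turn": -2.9}, {"fingers": 1, "x": -0.2, "y": -9.4, "z": -5, "turn": -2.9}, {"fingers": 1, "x": -0.2, "y": -9.4, "z": -5, "turn": -2.9}, {"fingers": 1, "x": -0.2, "y": -9.4, "z": -5, "turn": -2.9}])

```text
clock: 7.5
tcp_pos: [0.5494, 0.079, 0.2332]
ee_rot: [0.001, 0.999, -0.051, 0.002]
force: [-0.4, -1.0, -0.6]
gripper_width: 0.0004
```

Run:
```python
from h import *
s=env.sense();im=vision.get_image("wrist");print(s["tcp_pos"],s["clock"])
sc=vision.get_image("scene")
a=np.vstack([im[:200],cv2.resize(sc[190:310,180:372],(640,400),interpolation=3)])
cv2.imwrite("pics/w2.png",a[:,:,::-1])
for q,z in [("guide",0),("stud",.02),("eye",.0225),("nose",.02),("tail",.027)]:
  for r in pinpoint(q,"wrist")[:2]:
    u,v=r["location"][0]*W,r["location"][1]*H;print(q,round(r["score"],2),round(u),round(v),atz("wrist",u,v,z,s).round(4))
```

```text
[0.54942019 0.07895406 0.23319121] 7.5
guide 0.8 323 68 [0.5737 0.2119 0.    ]
stud 0.92 393 68 [0.6573 0.2035 0.02  ]
stud 0.63 481 149 [0.7738 0.0955 0.02  ]
eye 0.81 293 66 [0.5379 0.2147 0.0225]
eye 0.8 184 340 [ 0.3016 -0.1731  0.0225]
nose 0.74 321 68 [0.5699 0.2093 0.02  ]
nose 0.62 139 96 [0.3286 0.2144 0.02  ]
tail 0.93 229 71 [0.4614 0.2199 0.027 ]
tail 0.87 91 140 [0.2377 0.1709 0.027 ]
```

View pics/w2.png

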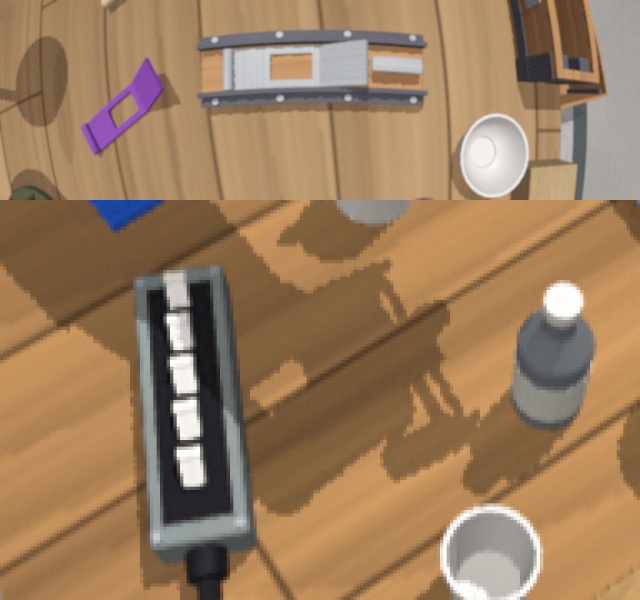

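All five toggles are laid over to off (the paddles in the lower half lean away from the gland). The upper half shows the guide at (200..425, 32..105), the plate tail at x≈229 and the stud head at (395,65).

Run:
```python
from h import *
s=env.sense();T=T_tool(s)
g=lambda u,v:atz("wrist",u,v,.036,s)
# rail end mid-tops
a,b,c,d=g(199,42),g(425,42),g(201,99),g(425,97)
L=(a+c)/2;Rr=(b+d)/2;u=Rr-L;print("len",np.linalg.norm(u),"wid",np.linalg.norm(a-c),np.linalg.norm(b-d));u/=np.linalg.norm(u)
print(L,Rr,"yaw",np.degrees(np.arctan2(u[1],u[0])),"tool yaw",np.degrees(np.arctan2(T[1,0],T[0,0])))
st=L+u*.235;print("stud est from rails",st)
n=np.array([-u[1],u[0],0])
for nm,P in [("stud",(.6573,.2035)),("eye",(.538,.2147)),("tail",(.4614,.2199)),("guide",(.5737,.2119))]:
  q=np.array([*P,.036])-L;print(nm,"along",round(q@u,4),"off",round(q@n,4))
for x in (-.241,-.0825):
  P=np.array([.6573,.2035,0])+u*x; P=P-n*((P-L)@n); P[2]=.0435;print(P.round(4),((T[:3,:3].T@(P-T[:3,3]))/.03).round(2))
```

```text
len 0.26758173882616404 wid 0.07083939323431879 0.0679613361662015
[0.42745769 0.22628411 0.036     ] [0.69366874 0.19923476 0.036     ] yaw -5.80183587052217 tool yaw -5.9389689007744115
stud est from rails [0.6612539  0.20252839 0.036     ]
stud along 0.231 off 0.0006
eye along 0.1111 off -0.0004
tail along 0.0344 off -0.0029
guide along 0.1469 off 0.0005
[0.4175 0.2273 0.0435] [-4.92 -4.47  6.31]
[0.5752 0.2113 0.0435] [ 0.36 -4.48  6.33]
```

>>> jog_arm(steps=[{"fingers": 1, "x": -1.6, "y": -1.3, "z": 0, "turn": 0}, {"fingers": 1, "x": -3.2, "y": -2.7, "z": 0, "turn": 0}, {"fingers": 1, "x": -4.6, "y": -4.1, "z": 0.5, "turn": 0}, {"fingers": 1, "x": -4.95, "y": -4.47, "z": 2, "turn": 0}, {"fingers": 1, "x": -4.95, "y": -4.47, "z": 3.6, "turn": 0}, {"fingers": 1, "x": -4.95, "y": -4.47, "z": 5.0, "turn": 0}, {"fingers": 1, "x": -4.95, "y": -4.47, "z": 6.0, "turn": 0}, {"fingers": 1, "x": -4.95, "y": -4.47, "z": 6.33, "turn": 0}, {"fingers": 1, "x": -4.95, "y": -4.47, "z": 6.33, "turn": 0}, {"fingers": 1, "x": -4.95, "y": -4.47, "z": 6.33, "turn": 0}])

```text
clock: 9.1
tcp_pos: [0.4172, 0.2276, 0.044]
ee_rot: [0.0, 0.999, -0.052, 0.003]
force: [-0.2, 0.4, 0.1]
gripper_width: 0.0004
```

>>> jog_arm(steps=[{"fingers": 1, "x": 0.4, "y": 0, "z": 0.02, "turn": 0}, {"fingers": 1, "x": 0.7, "y": 0, "z": 0.02, "turn": 0}, {"fingers": 1, "x": 0.95, "y": 0, "z": 0.02, "turn": 0}, {"fingers": 1, "x": 1.2, "y": 0, "z": 0.02, "turn": 0}, {"fingers": 1, "x": 1.5, "y": 0, "z": 0.02, "turn": 0}, {"fingers": 1, "x": 1.8, "y": 0, "z": 0.02, "turn": 0}, {"fingers": 1, "x": 2.1, "y": 0, "z": 0.02, "turn": 0}, {"fingers": 1, "x": 2.4, "y": 0, "z": 0.02, "turn": 0}, {"fingers": 1, "x": 2.7, "y": 0, "z": 0.02, "turn": 0}, {"fingers": 1, "x": 3.0, "y": 0, "z": 0.02, "turn": 0}])

```text
clock: 10.35
tcp_pos: [0.5073, 0.2182, 0.0439]
ee_rot: [0.0, 0.999, -0.052, 0.003]
force: [-1.5, 0.0, 0.3]
gripper_width: 0.0005
```

>>> jog_arm(steps=[{"fingers": 1, "x": 0.25, "y": 0, "z": 0.03, "turn": 0}, {"fingers": 1, "x": 0.5, "y": 0, "z": 0.03, "turn": 0}, {"fingers": 1, "x": 0.75, "y": 0, "z": 0.03, "turn": 0}, {"fingers": 1, "x": 1.0, "y": 0, "z": 0.03, "turn": 0}, {"fingers": 1, "x": 1.25, "y": 0, "z": 0.03, "turn": 0}, {"fingers": 1, "x": 1.5, "y": 0, "z": 0.03, "turn": 0}, {"fingers": 1, "x": 1.75, "y": 0, "z": 0.03, "turn": 0}, {"fingers": 1, "x": 2.0, "y": 0, "z": 0.03, "turn": 0}, {"fingers": 1, "x": 2.2, "y": 0, "z": 0.03, "turn": 0}, {"fingers": 1, "x": 2.2, "y": 0, "z": 0.03, "turn": 0}])

```text
clock: 11.6
tcp_pos: [0.5737, 0.2112, 0.0434]
ee_rot: [0.0, 0.999, -0.052, 0.003]
force: [0.6, -0.3, -1.1]
gripper_width: 0.0008
```

Run:
```python
from h import *
s=env.sense();im=vision.get_image("wrist");sd=vision.get_image("side")
a=np.vstack([cv2.resize(im[50:250,200:520],(640,400)),cv2.resize(sd[160:205,260:404],(640,200),interpolation=3)])
cv2.imwrite("pics/w3.png",a[:,:,::-1])
```

```text
(no output)
```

View pics/w3.png

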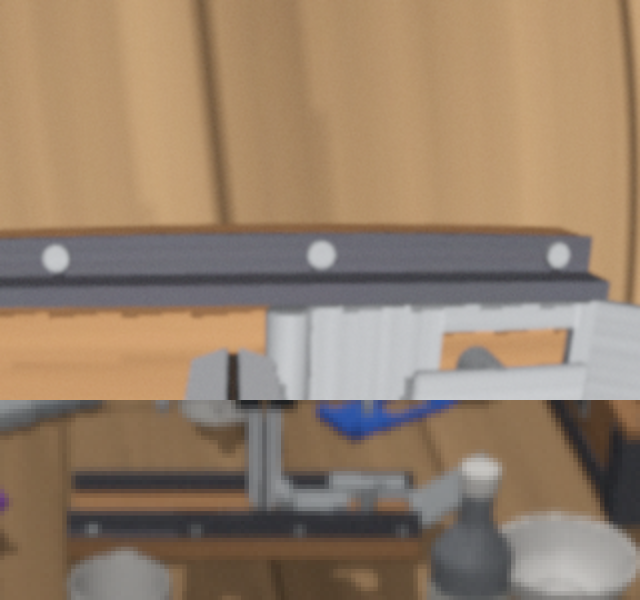

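The head lies over the plate, the shank shows inside the eye at (480,360), and the eye centre is about 10 mm beyond it. I'll nudge it 3 mm further, back off, rise and look again.

>>> jog_arm(steps=[{"fingers": 1, "x": 0.1, "y": 0, "z": 0, "turn": 0}, {"fingers": 1, "x": 0.1, "y": 0, "z": 0, "turn": 0}, {"fingers": 1, "x": -0.5, "y": 0, "z": 0, "turn": 0}, {"fingers": 1, "x": -1.2, "y": 0, "z": -0.5, "turn": 0}, {"fingers": 1, "x": -1.5, "y": 0, "z": -2, "turn": 0}, {"fingers": 1, "x": -1.5, "y": 0.5, "z": -4, "turn": 0}, {"fingers": 1, "x": -1, "y": 2, "z": -5.5, "turn": 0}, {"fingers": 1, "x": -0.5, "y": 3.5, "z": -5.5, "turn": 0}, {"fingers": 1, "x": -0.5, "y": 3.5, "z": -5.5, "turn": 0}, {"fingers": 1, "x": -0.5, "y": 3.5, "z": -5.5, "turn": 0}])

```text
clock: 12.95
tcp_pos: [0.5462, 0.1088, 0.2077]
ee_rot: [0.0, 0.999, -0.052, 0.003]
force: [-1.1, 0.5, -0.3]
gripper_width: 0.0005
```

Run:
```python
from h import *
s=env.sense();im=vision.get_image("wrist");sd=vision.get_image("side");sc=vision.get_image("scene")
a=np.vstack([cv2.resize(im[30:160,260:500],(640,346),interpolation=3),np.hstack([cv2.resize(sd[165:205,268:388],(400,240),interpolation=3),cv2.resize(sc[200:310,200:310],(240,240))])])
cv2.imwrite("pics/w4.png",a[:,:,::-1])
for q,z in [("stud",.02),("eye",.0225),("tail",.027),("nose",.02)]:
  for r in pinpoint(q,"wrist")[:1]:
    u,v=r["location"][0]*W,r["location"][1]*H;print(q,round(r["score"],2),round(u),round(v),atz("wrist",u,v,z,s).round(4))
  if q=="tail": 
    t=pinpoint(q,"side");print([(x["score"],x["location"][0]*W,x["location"][1]*H) for x in t[:3]])
```

```text
stud 0.64 401 92 [0.655  0.2023 0.02  ]
eye 0.8 114 132 [0.2971 0.2031 0.0225]
tail 0.95 86 162 [0.24   0.1725 0.027 ]
[(0.85, 217.92000000000002, 195.4), (0.81, 257.088, 267.47999999999996), (0.68, 337.59999999999997, 165.92)]
nose 0.87 135 116 [0.3319 0.2168 0.02  ]
```

View pics/w4.png

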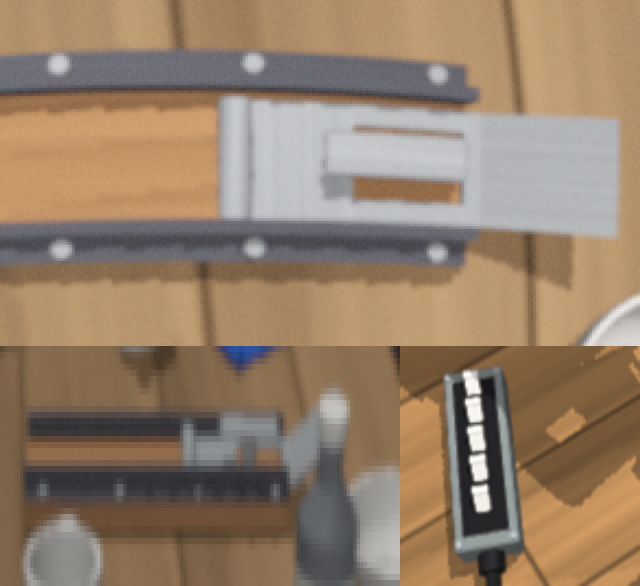

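```bash
python3 -c "
from h import *
print(order.hand_in())"
```

```text
the job is handed in; nothing more can be done
None
```

The packing bench is locked off and handed in, at about 13 s on the robot's clock. I swept the five toggles to off first. Then I pushed the plate by its tail over the stud, nudged it a further 3 mm, and withdrew the gripper clear of everything.

**Toggles:** the last picture shows all five leaning away from the gland end.

**Plate:**
- The last picture shows it lying level in the channel, with the stud's head over the back edge of the eye and the shank inside it.
- By my estimate from the picture before the nudge, the eye's centre was then about 10 mm beyond the stud. That is past the 6 to 8 mm drop point, and I aimed for about 13 mm after the nudge.

**Forces:** the readings at the end of each move stayed under about 2 N.

**What I could not confirm:**
- On the last look, the recognition network's best matches for the eye, nose and tail were on a look-alike. The seating is therefore judged from the pictures alone.
- I did not re-measure where the pottery, bottle, tape and brush stand. I kept the moves clear of them, and nothing looked shifted in the parts of the later pictures I viewed.

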